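# Swing the turn buttons off a picture frame's backing board

### The arm

A 6-joint arm with a two-finger parallel gripper is mounted at the origin on the work surface. World frame = base frame: x ahead of the robot, y to its left, z up, the work surface at z = 0. Lengths are in m, angles in rad, forces in N, time in s.
With the tool pointing down it reaches from about 0.375 to 0.975 m from the base axis. Payload 3.8 kg.
Tool frame: the origin (TCP) lies between the finger pads; the fingertips stand 8 mm ahead of it and the grasp point (between the pads) lies 11 mm behind it (tcp_to_tips is the distance from the TCP to the fingertips, in m); z points along the fingers, y is the line along which they close (so a half turn about z gives the same grasp; the last joint's range is limited). The gripper opens to 85 mm and grips with 20 to 120 N. Pads are 22 mm wide; open, the fingers measure 114 mm over their backs; the gripper's body (76 mm by 85 mm) begins 54 mm behind the grasp point. The pads swing forward as they close: fully open they stand 13 mm farther back than shut.
Start: joints at [-1.261, 0.264, 1.604, -0, 1.274, -0.037], TCP at [0.229, -0.635, 0.239] pointing down, gripper open.
Joint ranges: [-2.63, 2.63], [-0.94, 2.18], [0.31, 2.57], [-1.31, 4.45], [0, 2.66], [-2.55, 2.55]. Speed limits (rad/s): [2.57, 2.57, 3.14, 3.14, 3.14, 3.14].

### API

Orientations are given as a rotation vector (axis times angle).
In Python, from workcell import * gives the robot as it stands.
- The arm moves only by the tool move_arm, never from a script. Its argument "series" is one flat list of numbers, 7 for each row, row after row: the finger opening in cm, from 0 to 8.54, then the shift along the tool's x, y, z in cm, then the turn, a rotation vector about the tool's x, y, z in degrees. A call has 1 to 5 rows; each row shifts and turns the commanded pose from where the row before left it, along the tool's axes as they then stand; what a row does not reach is not made up. A row lasts 1/8 s, in which the tool goes at most 62.5 mm and 10.7 degrees, less where a joint would pass 70% of its speed; a pose out of reach is approached as far as the arm can. A call is refused whole if a number of a shift passes 6.25 or a number of a turn 10.7, either way. A call with a gripper value outside its range is refused whole. The fingers move at their own pace and stop on an object; "grip_force" is the grip in N (left out, the last holds). Time passes only in rows, so rows that do not move let the fingers close. It gives the time, the measured TCP pose, the force, the opening and the grip force at its end, in the units of the state.
- read_state(): the state, without advancing time (a new reading comes with each control period).
- read_camera(name): name is "side" or "top"; returns the picture (384x512x3 uint8, red, green, blue); there is no depth.
- calibration(name): a dict with "camera_matrix" (3x3 intrinsics, pixels), "rvec" (rotation vector, rad) and "tvec" (3), from world to camera coordinates, as OpenCV has them. Camera axes: x right, y down, z forward; pixel columns grow to the right and rows downward; lengths in m; the calibration is good to about 2 mm. A picture is of the moment at which its call begins. calibration takes no time and is no camera call.
- finish_job(): hands the job in; it is judged then, once.
The state is a dict: "time": time; "q": joint angles; "joint_vel": joint speeds; "joint_torque": joint torques, N m; "tool_pos": TCP position; "tcp_rot": TCP orientation; "wrist_force": force on the tool from outside, world axes, zero at the start; "torque": the same for the moment, N m; "width": opening from 0.0 (shut) to 1.0 (fully open); "grip_force": force on a finger pad.
Only numpy, scipy, OpenCV 4.12 (cv2) and the standard library are available. Lean on these libraries where they do the work, as an engineer would, in place of code of your own. Each camera call takes 0.05 s, during which the arm holds its last target. There are 200 camera calls.

### The job

Keeping low and not lifting away part-way along a rail, run your fingertips lightly along the inner edge of the face-down picture frame: first along the rail nearest the robot from its left end to its right, then on along the right-hand rail away from the robot, brushing the five turn buttons you meet, one after another, round in your direction of travel until each is clear of the backing board. Leave the two turn buttons on the far rail holding the board. Do not lift, shove or press hard on the frame, and leave the other things where they lie.

Things in the scene. Friction and masses are not known exactly. Their poses are not given: they have to be found in the camera images.
- frame: Dark walnut picture frame, loose, face down on the bench, about 1 kg with its clamp. Origin: bench level, frame centre; x away from the robot, y left, z up; yaw within 0.35 rad. Outside 248 (x) by 308 (y) mm, rails 40 wide with flat tops at z = 22; opening 168 (x) by 228 (y) filled by a grey backing board, top at z = 14. Brass turn buttons: 3 on the near rail, 2 right, 2 far, none left
- near_edge (a point): middle of the near rail's top inner edge, at (-84, 0, 22) mm in the frame; the edge runs along the frame's y, from y = +114 (left end) to y = -114 (right end)
- right_edge (a point): middle of the right rail's top inner edge, at (0, -114, 22) mm in the frame; the edge runs along the frame's x, from x = -84 (robot's end) to x = +84 (far end)
- clamp_top (a point): top of the bar of the steel corner clamp (knurled spin handle) that sits on the frame's far left corner and moves with it, at (108, 138, 30.5) mm in the frame; clamp's highest point 36 mm above the bench
- near_1 (a joint): angle of the left-most turn button of the near rail (first of the five): 0 = points straight in over the board, square to its rail; positive = turned clockwise seen from above (on the near rail towards the right, on the right rail away from the robot). Clear of the board from about 1.15; stops at 1.55 either way, along the rail. Starts within 0.3
- near_1_pivot (a point): pivot of the left-most turn button of the near rail (first of the five), on top of the flat bar, at (-106, 65, 26) mm in the frame, 22 outside the inner edge. Button: flat brass bar z = 22 to 26, 11 wide, reaching 44 from the pivot, with an upright thumb rib along it, 4 thick, 14 to 44 from the pivot, top at z = 36. Light friction (about 0.5 N at the tip), no spring: stays where left
- near_2 (a joint): angle of the middle turn button of the near rail (second): 0 = points straight in over the board, square to its rail; positive = turned clockwise seen from above (on the near rail towards the right, on the right rail away from the robot). Clear of the board from about 1.15; stops at 1.55 either way, along the rail. Starts within 0.3
- near_2_pivot (a point): pivot of the middle turn button of the near rail (second), on top of the flat bar, at (-106, 0, 26) mm in the frame, 22 outside the inner edge. Button: flat brass bar z = 22 to 26, 11 wide, reaching 44 from the pivot, with an upright thumb rib along it, 4 thick, 14 to 44 from the pivot, top at z = 36. Light friction (about 0.5 N at the tip), no spring: stays where left
- near_3 (a joint): angle of the right-most turn button of the near rail (third): 0 = points straight in over the board, square to its rail; positive = turned clockwise seen from above (on the near rail towards the right, on the right rail away from the robot). Clear of the board from about 1.15; stops at 1.55 either way, along the rail. Starts within 0.3
- near_3_pivot (a point): pivot of the right-most turn button of the near rail (third), on top of the flat bar, at (-106, -65, 26) mm in the frame, 22 outside the inner edge. Button: flat brass bar z = 22 to 26, 11 wide, reaching 44 from the pivot, with an upright thumb rib along it, 4 thick, 14 to 44 from the pivot, top at z = 36. Light friction (about 0.5 N at the tip), no spring: stays where left
- right_1 (a joint): angle of the turn button of the right rail nearer the robot (fourth): 0 = points straight in over the board, square to its rail; positive = turned clockwise seen from above (on the near rail towards the right, on the right rail away from the robot). Clear of the board from about 1.15; stops at 1.55 either way, along the rail. Starts within 0.3
- right_1_pivot (a point): pivot of the turn button of the right rail nearer the robot (fourth), on top of the flat bar, at (-15, -136, 26) mm in the frame, 22 outside the inner edge. Button: flat brass bar z = 22 to 26, 11 wide, reaching 44 from the pivot, with an upright thumb rib along it, 4 thick, 14 to 44 from the pivot, top at z = 36. Light friction (about 0.5 N at the tip), no spring: stays where left
- right_2 (a joint): angle of the turn button of the right rail farther from the robot (fifth): 0 = points straight in over the board, square to its rail; positive = turned clockwise seen from above (on the near rail towards the right, on the right rail away from the robot). Clear of the board from about 1.15; stops at 1.55 either way, along the rail. Starts within 0.3
- right_2_pivot (a point): pivot of the turn button of the right rail farther from the robot (fifth), on top of the flat bar, at (38, -136, 26) mm in the frame, 22 outside the inner edge. Button: flat brass bar z = 22 to 26, 11 wide, reaching 44 from the pivot, with an upright thumb rib along it, 4 thick, 14 to 44 from the pivot, top at z = 36. Light friction (about 0.5 N at the tip), no spring: stays where left
- far_1 (a joint): angle of the right-hand turn button of the far rail (to be left alone): 0 = points straight in over the board, square to its rail; positive = turned clockwise seen from above (on the near rail towards the right, on the right rail away from the robot). Clear of the board from about 1.15; stops at 1.55 either way, along the rail. Starts within 0.3. Pivot at (106, -40) mm in the frame
- far_2 (a joint): angle of the left-hand turn button of the far rail (to be left alone): 0 = points straight in over the board, square to its rail; positive = turned clockwise seen from above (on the near rail towards the right, on the right rail away from the robot). Clear of the board from about 1.15; stops at 1.55 either way, along the rail. Starts within 0.3. Pivot at (106, 50) mm in the frame
- hanging_ring: squat brass ring, 28 outside diameter, 18 hole, 7 high, lying loose on the backing board; origin at the centre of its underside. Bystander (sizes in mm)
- point_driver: chrome push-point driver, 110 long, 20 wide, 18 high, lying loose on the backing board roughly along the frame's y; origin on its underside near mid-length, x along it. Bystander (sizes in mm)
- offcut_1: walnut moulding offcut 90 x 40 x 22 high on the bench, to the left or right of the frame; origin under its centre. Bystander (sizes in mm)
- offcut_2: walnut moulding offcut 70 x 40 x 22 high on the bench, to the left or right of the frame; origin under its centre. Bystander (sizes in mm)
- offcut_3: walnut moulding offcut 100 x 40 x 22 high on the bench, to the left or right of the frame; origin under its centre. Bystander (sizes in mm)
- offcut_4: walnut moulding offcut 75 x 40 x 22 high on the bench, to the left or right of the frame; origin under its centre. Bystander (sizes in mm)
- tape_measure: blue plastic tape measure case 70 x 38 x 60 high standing on the bench, far left; origin under its centre. Bystander (sizes in mm)

How it is judged:
By the outcome, as a careful person would: the job done as asked, in the order asked, and still so for the second after the job is handed in, with the robot touching nothing.
It also fails if it takes over 42 s, if anything falls off the work surface, if the arm or the gripper's body presses on something with over 40 N, if the wrist force passes 120 N, or if a joint passes its speed limit or range.

## Working session

There is one attempt and no reset: what is moved stays moved. The work goes in short steps, Python scripts to look and compute and a tool call to move; the robot and the scene stay as the last step left them, time stands still between calls to the robot, and variables do not carry over. Pictures are saved under pics/ and viewed, at most 13 in all, crops included, and the job is handed in when it is done.

Besides the shell and the picture viewer there is one more tool, called after ">>>" as name(argument=value, ...) on one line, values as JSON. move_arm: Moves the arm, as the interface text tells. Its arguments: {"type":"object","properties":{"series":{"type":"array"},"grip_force":{"type":"number"}},"required":["series"]}

```bash
mkdir -p pics
cat > h.py <<'E'
from workcell import *
import numpy as np, cv2
from scipy.spatial.transform import Rotation as R
def cal(n):
    c=calibration(n); return np.array(c["camera_matrix"],float),np.array(c["rvec"],float),np.array(c["tvec"],float)
def proj(n,P):
    K,r,t=cal(n); return cv2.projectPoints(np.array(P,float).reshape(-1,1,3),r,t,K,None)[0].reshape(-1,2)
def ray(n,uv,z):
    K,r,t=cal(n); M=cv2.Rodrigues(r)[0]; C=-M.T@t
    d=(M.T@np.linalg.inv(K)@np.array([uv[0],uv[1],1.])); return C+d*(z-C[2])/d[2]
def snap(n,f,crop=None,s=1):
    im=read_camera(n)[:,:,::-1].copy(); cv2.imwrite('pics/raw_'+f,im)
    if crop: x0,y0,x1,y1=crop; im=im[y0:y1,x0:x1]
    if s!=1: im=cv2.resize(im,None,fx=s,fy=s,interpolation=cv2.INTER_CUBIC)
    cv2.imwrite('pics/'+f,im)
E
python3 - <<'E'
from h import *
snap('top','t1.png',s=1.5); snap('side','s1.png',s=1.5)
s=read_state(); print(s)
for n in('top','side'):
    K,r,t=cal(n); M=cv2.Rodrigues(r)[0]; print(n,K.tolist(),-M.T@t)
E
```

```text
{'time': 0.1, 'q': array([-1.26088222e+00,  2.64691851e-01,  1.60525775e+00, -1.11826071e-06,
        1.27373505e+00, -3.69006007e-02]), 'joint_vel': array([-0.00059641, -0.00176033, -0.0030597 , -0.00011661,  0.00126251,
       -0.00093868]), 'joint_torque': array([ 3.82358849e-04, -5.16708505e+01, -3.68589485e+01, -1.68750415e-05,
        6.32169118e-03, -1.23750601e-05]), 'tool_pos': array([ 0.22922969, -0.63417765,  0.2380661 ]), 'tcp_rot': array([-3.09243544e+00, -5.41692066e-01,  4.48551226e-04]), 'wrist_force': array([-0.49625207,  0.3821969 , -0.12618629]), 'torque': array([-0.02462031,  0.00583463,  0.03236964]), 'grip_force': 0.0, 'width': 0.9938172116437541}
top [[470.5480887989437, 0.0, 248.39409665675998], [0.0, 470.5480887989437, 195.07132180542638], [0.0, 0.0, 1.0]] [0.37215117 0.01883012 1.32502613]
side [[356.70746069741756, 0.0, 261.4231626116637], [0.0, 356.70746069741756, 193.95271752859935], [0.0, 0.0, 1.0]] [ 0.46592754 -0.70304092  0.69579741]
```

View pics/t1.png

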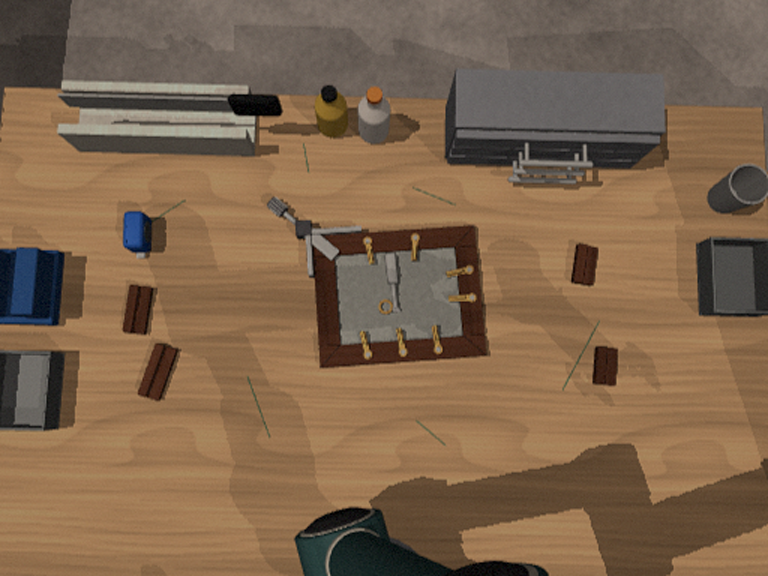

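View pics/s1.png

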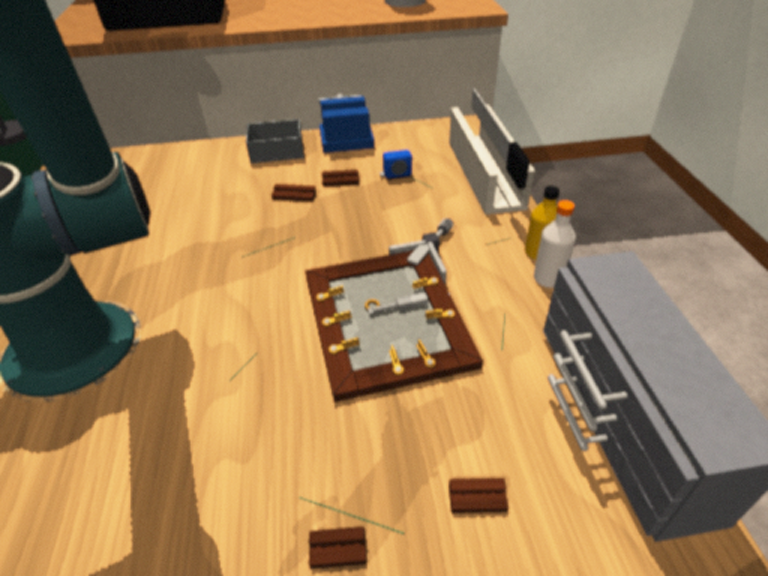

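The top view shows the frame at about (315–490, 228–367) in the 1.5x picture, with three near buttons at the bottom, two on the right and two at the top. The side view shows the same layout. Next I'll look at enlarged crops for the corner pixels.

Run:
```python
import cv2
for n,(x0,y0,x1,y1),s in(('t1',(200,140,335,250),5.5),('s1',(195,145,330,270),4.8)):
    im=cv2.imread(f'pics/raw_{n}.png')[y0:y1,x0:x1]; im=cv2.resize(im,None,fx=s,fy=s,interpolation=cv2.INTER_CUBIC)
    im=cv2.convertScaleAbs(im,alpha=1.6,beta=20)
    for k in range(x0+5-x0%5,x1,10): cv2.putText(im,str(k),(int((k-x0)*s),10),0,.35,(255,255,255),1); cv2.line(im,(int((k-x0+.5)*s),12),(int((k-x0+.5)*s),18),(255,255,255),1)
    for k in range(y0+5-y0%5,y1,10): cv2.putText(im,str(k),(0,int((k-y0+.5)*s)+4),0,.35,(255,255,255),1)
    cv2.imwrite(f'pics/{n}c.png',im)
```

```text
(no output)
```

View pics/t1c.png

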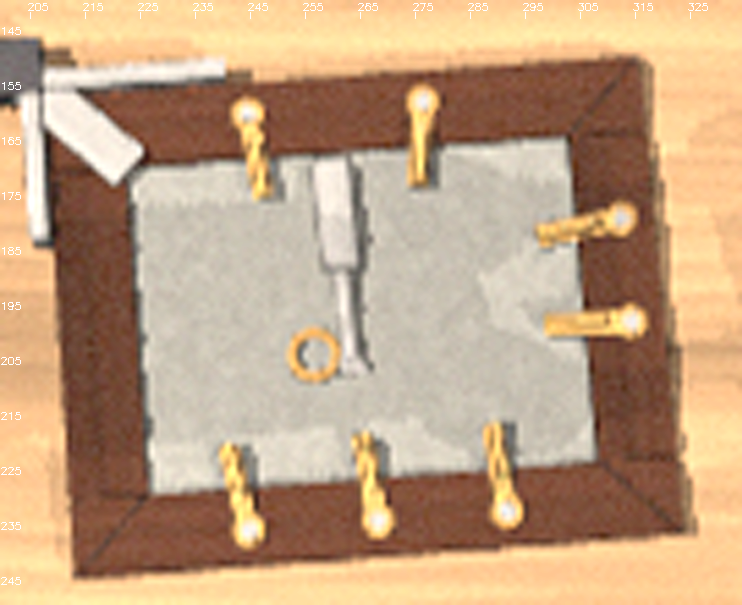

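View pics/s1c.png

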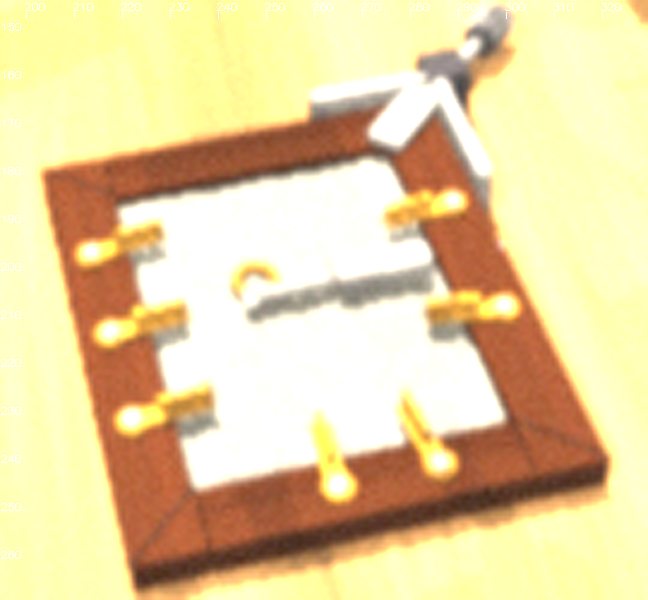

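Both crops are clear. The pivots in the top crop are near_1 (249,530), near_2 (378,521), near_3 (507,512), right_1 (632,321) and right_2 (622,218). I'll fit the frame pose from both views.

```bash
cat > fit.py <<'E'
from h import *
from scipy.optimize import least_squares
piv=dict(n1=(-106,65),n2=(-106,0),n3=(-106,-65),r1=(-15,-136),r2=(38,-136),f1=(106,-40),f2=(106,50))
cor=dict(nl=(-124,154),nr=(-124,-154),fr=(124,-154),)
T=dict(n1=(249,530),n2=(378,521),n3=(507,512),r1=(632,321),r2=(622,218),f1=(423,101),f2=(248,112),nl=(75,577),nr=(690,533),fr=(645,60))
S=dict(n1=(89,253),n2=(108,331),n3=(131,418),r1=(338,484),r2=(441,460),f1=(503,306),f2=(453,202),nl=(45,172),nr=(135,568),fr=(607,462))
uT={k:(v[0]/5.5+199.5,v[1]/5.5+139.5) for k,v in T.items()}
uS={k:(v[0]/4.8+194.5,v[1]/4.8+144.5) for k,v in S.items()}
ks=list(T); P=np.array([(*piv[k],27) if k in piv else (*cor[k],22) for k in ks])/1e3
def W(p): return R.from_euler('z',p[2]).apply(P)+[p[0],p[1],p[3]]
def res(p,cams=(('top',uT),('side',uS))):
    return np.concatenate([(proj(n,W(p))-np.array([u[k] for k in ks])).ravel() for n,u in cams])
if __name__=='__main__':
    for cams in ((('top',uT),('side',uS)),):
        s=least_squares(res,[.5,0,0,0],args=(cams,)); print(s.x, np.round(s.fun.reshape(2,-1,2),1).tolist())
    for n,u in(('top',uT),('side',uS)):
        s=least_squares(lambda p:res([*p,0],((n,u),)),[.5,0,0]); print(n,s.x,abs(s.fun).max())
E
python3 fit.py
```

```text
[ 5.51627044e-01 -3.46466718e-02  9.61572734e-02 -5.15684160e-04] [[[0.0, -0.2], [0.1, -0.2], [0.1, -0.3], [-0.0, 0.0], [0.1, 0.0], [0.2, -0.0], [0.2, 0.2], [-0.1, 0.2], [-0.8, 0.2], [-0.8, -1.2]], [[0.4, -0.1], [0.4, 0.2], [0.1, 0.2], [-0.1, 0.4], [-0.4, 0.7], [0.2, 0.1], [0.0, -0.1], [-1.3, -1.0], [-1.4, 0.3], [1.1, -0.2]]]
top [ 0.55129853 -0.0349088   0.09444827] 1.0001761327187637
side [ 0.55179342 -0.03464234  0.09790907] 1.328105657173552
```

```bash
cat > g.py <<'E'
from h import *
F=np.array([.5516,-.0347]); Y=.096; RF=R.from_euler('z',Y)
def w(x,y,z): return RF.apply([x/1e3,y/1e3,0])+[*F,z/1e3]
def rep(targets=()):
    s=read_state(); A=R.from_rotvec(s['tcp_rot']); p=s['tool_pos']
    M=A.as_matrix(); tx,ty=RF.inv().apply(M[:,0]),RF.inv().apply(M[:,1])
    print('t',s['time'],'tool x,y axes in frame',tx.round(3),ty.round(3))
    f=RF.inv().apply(p-[*F,0])*1e3; print('tcp frame mm',f.round(1),'tip z',round(f[2]-8,1),'F',s['wrist_force'].round(2),'w',round(s['width'],3))
    for t in targets: print(t,'tool shift cm',(A.inv().apply(w(*t)-p)*100).round(2))
    # turn about tool z so tool y is along frame y
    a=np.arctan2(ty[0],abs(ty[1]))*np.sign(ty[1]); print('turn z deg to align',np.degrees(a).round(2),'q6',s['q'][5])
E
python3 -c "
import g; g.rep([(-84,114,200)]); import workcell; print(getattr(workcell,'tcp_to_tips',None))"
```

```text
t 0.1 tool x,y axes in frame [0.969 0.248 0.   ] [ 0.248 -0.969 -0.002]
tcp frame mm [-378.3 -565.8  238.1] tip z 230.1 F [-0.5   0.38 -0.13] w 0.994
(-84, 114, 200) tool shift cm [ 45.39 -58.54   3.93]
turn z deg to align -14.37 q6 -0.03690060074930575
0.008
```

>>> move_arm(series=[0, 0, 0, 0, 0, 0, 7.2, 0, 0, 0, 0, 0, 0, 7.2, 0, 0, 0, 0, 0, 0, 0, 0, 0, 0, 0, 0, 0, 0], grip_force=20)

```text
time: 0.6
tool_pos: [0.2294, -0.6346, 0.2389]
tcp_rot: [-3.137, -0.153, 0.0]
wrist_force: [-0.8, 0.4, -0.9]
width: 0.144
grip_force: 0.0
```

```bash
python3 -c "
import g; g.rep([(-84,114,150)])"
```

```text
t 0.6 tool x,y axes in frame [ 1.     0.002 -0.   ] [ 0.002 -1.    -0.001]
tcp frame mm [-378.3 -566.3  238.9] tip z 230.9 F [-0.78  0.4  -0.89] w 0.144
(-84, 114, 150) tool shift cm [ 29.53 -67.97   8.93]
turn z deg to align -0.09 q6 0.21236987231837293
```

>>> move_arm(series=[0, 2.3, -5.2, 0, 0, 0, 0, 0, 2.3, -5.2, 0, 0, 0, 0, 0, 2.3, -5.2, 0, 0, 0, 0, 0, 2.3, -5.2, 0, 0, 0, 0, 0, 2.3, -5.2, 0, 0, 0, 0])

```text
time: 1.23
tool_pos: [0.3195, -0.3633, 0.2394]
tcp_rot: [3.138, 0.152, 0.001]
wrist_force: [1.0, -0.5, 0.7]
width: 0.001
grip_force: 0.0
```

>>> move_arm(series=[0, 2.3, -5.2, 0, 0, 0, 0, 0, 2.3, -5.2, 0, 0, 0, 0, 0, 2.3, -5.2, 0, 0, 0, 0, 0, 2.3, -5.2, 0, 0, 0, 0, 0, 0, 0, 0, 0, 0, 0])

```text
time: 1.85
tool_pos: [0.3916, -0.1459, 0.2395]
tcp_rot: [-3.137, -0.163, -0.001]
wrist_force: [-0.3, -0.7, 0.2]
width: -0.0
grip_force: 0.0
```

```bash
python3 -c "
import g; g.rep([(-83,114,100)])"
```

```text
t 1.85 tool x,y axes in frame [1.    0.008 0.001] [ 0.008 -1.    -0.001]
tcp frame mm [-169.9  -95.3  239.5] tip z 231.5 F [-0.28 -0.7   0.18] w -0.0
(-83, 114, 100) tool shift cm [  8.84 -20.86  13.97]
turn z deg to align -0.43 q6 1.0500374320178758
```

>>> move_arm(series=[0, 2.2, -5.2, 0, 0, 0, 0, 0, 2.2, -5.2, 0, 0, 0, 0, 0, 2.2, -5.2, 0, 0, 0, 0, 0, 2.2, -5.2, 0, 0, 0, 0.5, 0, 0, 0, 4, 0, 0, 0])

```text
time: 2.48
tool_pos: [0.463, 0.0689, 0.2026]
tcp_rot: [-3.137, -0.145, -0.015]
wrist_force: [0.6, -1.8, -1.1]
width: -0.001
grip_force: 0.0
```

>>> move_arm(series=[0, 0, 0, 5, 0, 0, 0, 0, 0, 0, 5, 0, 0, 0, 0, 0, 0, 0, 0, 0, 0])

```text
time: 2.85
tool_pos: [0.4546, 0.0649, 0.0953]
tcp_rot: [3.138, 0.136, -0.016]
wrist_force: [0.1, 0.2, 0.1]
width: 0.005
grip_force: 0.0
```

Run:
```python
from g import *
rep([(-83,114,38)])
snap('side','s2.png',(190,100,340,270),4); 
snap('top','t2.png',(185,130,335,260),4.5)
s=read_state(); print(proj('side',s['tool_pos']+[0,0,-.008]))
```

```text
t 2.85 tool x,y axes in frame [ 1.    -0.009 -0.01 ] [-0.009 -1.     0.   ]
tcp frame mm [-87.  108.5  95.3] tip z 87.3 F [0.14 0.23 0.1 ] w 0.005
(-83, 114, 38) tool shift cm [ 0.46 -0.56  5.73]
turn z deg to align 0.53 q6 1.572157938172332
[[216.85060474 167.29900638]]
```

View pics/s2.png

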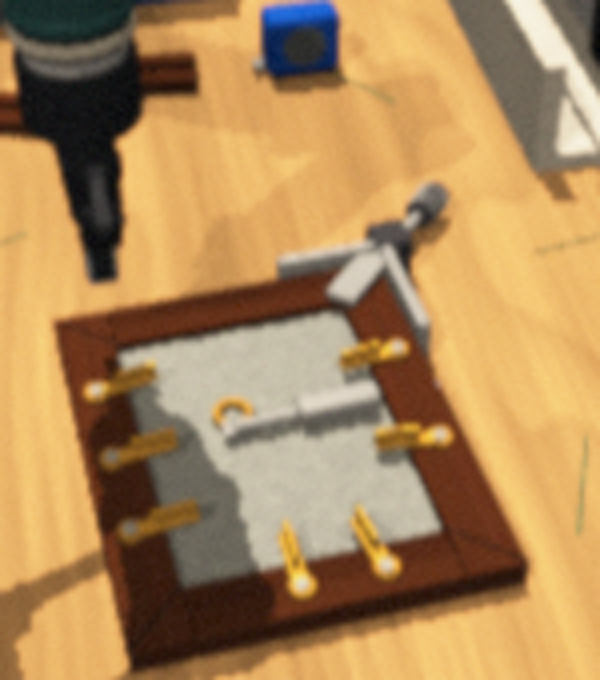

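The shut fingertips are at crop (88–115, 278) in the side view, just above and to the left of the near-left corner. I'll check this against the predicted tip corners.

Run:
```python
from g import *
s=read_state();A=R.from_rotvec(s['tcp_rot'])
q=[(x,y,.008) for x,y in((-.011,.0145),(.011,.0145),(-.011,-.0145),(.011,-.0145))]
P=A.apply(q)+s['tool_pos']
u=proj('side',P);print(((u+.5-[190,100])*4).round())
v=proj('top',P);print(((v+.5-[185,130])*4.5).round())
for f,u,o,k in(('s2',u,[190,100],4),('t2',v,[185,130],4.5)):
    im=cv2.imread(f'pics/{f}.png')
    for a in (u+.5-o)*k: cv2.circle(im,tuple(int(b) for b in a),2,(0,255,0),-1)
    im=cv2.convertScaleAbs(im,alpha=2,beta=20)
    cv2.imwrite(f'pics/{f}d.png',im)
a=cv2.imread('pics/s2d.png')[150:400,0:250];b=cv2.imread('pics/t2d.png')[300:550,50:400]
cv2.imwrite('pics/cmp.png',cv2.resize(np.hstack([a,b]),None,fx=1.3,fy=1.3))
```

```text
[[ 97. 287.]
 [129. 281.]
 [ 90. 261.]
 [122. 256.]]
[[220. 454.]
 [218. 416.]
 [170. 457.]
 [168. 419.]]
```

View pics/cmp.png

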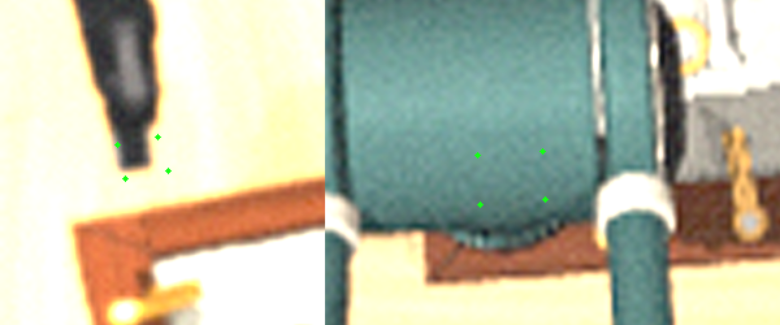

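>>> move_arm(series=[0, 0.4, -0.5, 2, 0, 0.6, -0.5, 0, 0, 0, 1.5, 0, 0, 0, 0, 0, 0, 0, 0, 0, 0])

```text
time: 3.32
tool_pos: [0.4624, 0.0713, 0.0646]
tcp_rot: [-3.138, -0.15, -0.016]
wrist_force: [-0.1, -0.4, -0.6]
width: 0.005
grip_force: 0.0
```

Run:
```python
from g import *
rep([(-83,114,38)])
snap('side','s3.png'); 
s=read_state();A=R.from_rotvec(s['tcp_rot'])
q=[(x,y,.008) for x,y in((-.011,.0145),(.011,.0145),(-.011,-.0145),(.011,-.0145),(0,0))]
u=proj('side',A.apply(q)+s['tool_pos']); o=[195,120]
im=cv2.imread('pics/s3.png')[120:220,195:285]; im=cv2.resize(im,None,fx=6,fy=6,interpolation=cv2.INTER_CUBIC)
im=cv2.convertScaleAbs(im,alpha=1.2,beta=20)
for a in (u+.5-o)*6: cv2.circle(im,tuple(int(b) for b in a),2,(0,255,0),-1)
cv2.imwrite('pics/s3c.png',im)
```

```text
t 3.325 tool x,y axes in frame [ 1.    -0.001  0.01 ] [-0.001 -1.     0.   ]
tcp frame mm [-78.7 114.1  64.6] tip z 56.6 F [-0.13 -0.4  -0.65] w 0.005
(-83, 114, 38) tool shift cm [-0.46  0.01  2.65]
turn z deg to align 0.04 q6 1.5754965156988248
```

View pics/s3c.png

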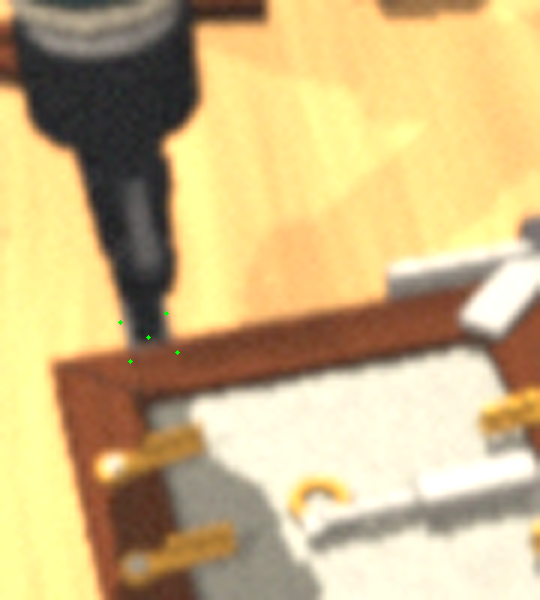

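The predicted tip centre at (150,338) matches the visible fingertips, so the geometry is right. Next I'll let the arm settle and re-read.

>>> move_arm(series=[0, 0, 0, 0, 0, 0, 0, 0, 0, 0, 0, 0, 0, 0])

```text
time: 3.62
tool_pos: [0.4629, 0.0716, 0.065]
tcp_rot: [-3.137, -0.15, -0.018]
wrist_force: [-0.6, 0.1, 0.2]
width: 0.001
grip_force: 0.0
```

```bash
python3 -c "
import g; g.rep([(-85,114,38)])"
```

```text
t 3.625 tool x,y axes in frame [ 1.    -0.001  0.012] [-0.001 -1.     0.   ]
tcp frame mm [-78.1 114.3  65. ] tip z 57.0 F [-0.64  0.13  0.18] w 0.001
(-85, 114, 38) tool shift cm [-0.72  0.03  2.69]
turn z deg to align 0.03 q6 1.5757562022572815
```

>>> move_arm(series=[0, 0, 0, 0, 0, -0.7, 0, 0, -0.7, 0, 1.4, 0, 0, 0, 0, 0, 0, 1.1, 0, 0, 0, 0, 0, 0, 0, 0, 0, 0, 0, 0, 0, 0, 0, 0, 0])

```text
time: 4.25
tool_pos: [0.4552, 0.0709, 0.039]
tcp_rot: [3.138, 0.15, -0.004]
wrist_force: [0.1, 0.2, -1.1]
width: 0.002
grip_force: 0.0
```

```bash
python3 -c "
import g; g.rep([(-85,114,37.5)])"
```

```text
t 4.25 tool x,y axes in frame [ 1.    -0.001 -0.002] [-0.001 -1.     0.   ]
tcp frame mm [-85.8 114.3  39. ] tip z 31.0 F [ 0.1   0.24 -1.15] w 0.002
(-85, 114, 37.5) tool shift cm [0.08 0.03 0.15]
turn z deg to align 0.03 q6 1.5758141322402595
```

>>> move_arm(series=[0, 0.1, 1, 0.1, 0, 0, 0, 0, 0, 1, 0, 0, 0, 0, 0, 0, 1, 0, 0, 0, 0, 0, 0, 1, 0, 0, 0, 0, 0, 0, 1, 0, 0, 0, 0])

```text
time: 4.88
tool_pos: [0.4604, 0.0208, 0.0382]
tcp_rot: [-3.137, -0.148, 0.005]
wrist_force: [-3.5, 3.9, 0.9]
width: 0.001
grip_force: 2.2
```

```bash
python3 -c "
import g; g.rep([(-85,-114,38)])"
```

```text
t 4.875 tool x,y axes in frame [ 1.    -0.001 -0.003] [-0.001 -1.    -0.001]
tcp frame mm [-85.5  64.   38.2] tip z 30.2 F [-3.51  3.94  0.88] w 0.001
(-85, -114, 38) tool shift cm [ 0.07 17.8  -0.  ]
turn z deg to align 0.08 q6 1.466317159654574
```

>>> move_arm(series=[0, 0, 0.5, 0, 0, 0, 0, 0, 0, 0.5, 0, 0, 0, 0])

```text
time: 5.12
tool_pos: [0.46, 0.0119, 0.0376]
tcp_rot: [-3.136, -0.147, 0.009]
wrist_force: [-3.7, 6.6, 2.1]
width: -0.001
grip_force: 3.3
```

Run:
```python
from g import *
rep([(-85,-114,38)])
snap('side','s4.png',(190,140,335,270),4.4)
```

```text
t 5.125 tool x,y axes in frame [ 1.    -0.002 -0.006] [-0.002 -1.    -0.003]
tcp frame mm [-86.8  55.1  37.6] tip z 29.6 F [-3.71  6.55  2.1 ] w -0.001
(-85, -114, 38) tool shift cm [ 0.21 16.91 -0.08]
turn z deg to align 0.12 q6 1.4455364681727265
```

View pics/s4.png

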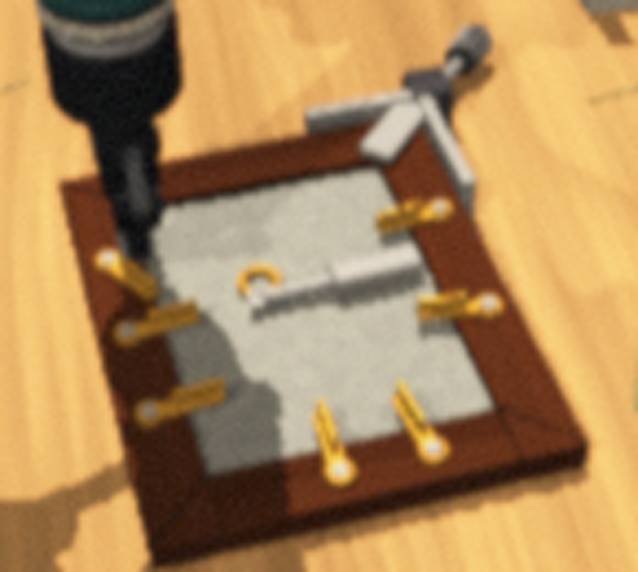

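near_1 is about halfway round, at crop (107,259) to (155,297). The force is 6–7 N, so I'll check whether the frame has crept.

```bash
cat > shift.py <<'E'
from h import *
def shifts(f):
    a=cv2.imread('pics/raw_s1.png');b=cv2.imread('pics/raw_'+f)
    for n,(u,v) in dict(r1=(265,245),r2=(287,240),f1=(300,208),f2=(289,187),FR=(320,240),offcut=(318,330)).items():
        h=9; t=a[v-h:v+h+1,u-h:u+h+1]; s=b[v-h-6:v+h+7,u-h-6:u+h+7]
        t,s=[cv2.resize(i,None,fx=8,fy=8,interpolation=cv2.INTER_CUBIC) for i in(t,s)]
        m=cv2.matchTemplate(s,t,cv2.TM_CCOEFF_NORMED);_,c,_,l=cv2.minMaxLoc(m); d=(np.array(l)/8-6)
        p0=ray('side',(u,v),.022);p1=ray('side',(u+d[0],v+d[1]),.022); print(n,d.round(2),round(c,3),'mm',((p1-p0)*1e3)[:2].round(1))
if __name__=='__main__':
    import sys; shifts(sys.argv[1])
E
python3 shift.py s4.png
```

```text
r1 [1.75 0.75] 0.993 mm [ 3.7 -3. ]
r2 [1.75 0.5 ] 0.988 mm [ 3.8 -2.3]
f1 [1.   0.25] 0.988 mm [ 2.4 -1.4]
f2 [0.62 0.38] 0.982 mm [ 1.4 -1.9]
FR [1.5  0.25] 0.997 mm [ 3.3 -1.4]
offcut [0.12 0.  ] 0.966 mm [ 0.2 -0. ]
```

>>> move_arm(series=[0, 0, 0, 0, 0, 0, 0])

```text
time: 5.3
tool_pos: [0.4603, 0.0115, 0.0376]
tcp_rot: [-3.137, -0.148, 0.008]
wrist_force: [-2.2, 4.5, 0.2]
width: 0.003
grip_force: 1.9
```

Run:
```python
from g import *
rep(); s=read_state(); print(s['torque'])
for z in(24,30):
  a=ray('side',(107/4.4+189.5,259/4.4+139.5),z/1e3);b=ray('side',(156/4.4+189.5,299/4.4+139.5),z/1e3)
  print(RF.inv().apply(a-[*F,0])*1e3,RF.inv().apply(b-[*F,0])*1e3)
```

```text
t 5.3 tool x,y axes in frame [ 1.    -0.001 -0.005] [-0.001 -1.    -0.001]
tcp frame mm [-86.4  54.7  37.6] tip z 29.6 F [-2.19  4.54  0.18] w 0.003
turn z deg to align 0.08 q6 1.4458273191216542
[ 0.56129019  0.42284627 -0.06676489]
[-105.555341     62.58109742   24.        ] [-82.59657326  19.57673715  24.        ]
[-105.94639523   56.15386756   30.        ] [-83.1926783   13.53359058  30.        ]
```

The force direction (+x, −y on the frame) says the finger corner has slipped inside the inner end of the rib, because my line is too close to the pivots. I'll back off a little and shift inward, staying low.

>>> move_arm(series=[0, 0, -0.6, 0, 0, 0, 0, 0, 0, -0.2, 0, 0, 0, 0, 0, 0.5, 0, 0, 0, 0, 0, 0, 0.4, 0, 0, 0, 0, 0])

```text
time: 5.8
tool_pos: [0.4711, 0.0201, 0.0385]
tcp_rot: [3.138, 0.15, -0.001]
wrist_force: [-0.2, 0.1, 0.1]
width: 0.002
grip_force: 0.0
```

```bash
cat > refit.py <<'E'
from h import *
from scipy.optimize import least_squares
piv=dict(n3=(-106,-65),r1=(-15,-136),r2=(38,-136),f1=(106,-40),f2=(106,50),FR=(124,-154),n2=(-106,0))
def refit(f,keys):
    a=cv2.imread('pics/raw_s1.png');b=cv2.imread('pics/raw_'+f); F0=np.array([.5516,-.0347,.096])
    P=np.array([(*piv[k],27 if k!='FR' else 22) for k in keys])/1e3
    W=lambda p:R.from_euler('z',p[2]).apply(P)+[p[0],p[1],0]
    u0=proj('side',W(F0)); D=[]
    for u in u0:
        u,v=u.round().astype(int); h=6
        t=a[v-h:v+h+1,u-h:u+h+1]; s=b[v-h-6:v+h+7,u-h-6:u+h+7]
        t,s=[cv2.resize(i,None,fx=8,fy=8,interpolation=cv2.INTER_CUBIC) for i in(t,s)]
        _,c,_,l=cv2.minMaxLoc(cv2.matchTemplate(s,t,cv2.TM_CCOEFF_NORMED)); D.append(np.array(l)/8-6); print(D[-1],round(c,2),end=' ')
    r=least_squares(lambda p:(proj('side',W(p))-u0-D).ravel(),F0,loss='soft_l1',f_scale=.3); print('\nfit',r.x.round(4),'delta mm',((r.x-F0)*1e3).round(1),'res',abs(r.fun).max().round(2))
    return r.x
E
python3 - <<'E'
from h import *; from refit import refit
snap('side','s5.png'); refit('s5.png',['n3','r1','r2','f1','f2','FR','n2'])
import g; g.rep()
E
```

```text
[2.  1.5] 0.92 [2.    0.875] 1.0 [2.125 0.875] 0.98 [1.125 0.375] 0.99 [0.75 0.5 ] 0.98 [1.875 0.125] 1.0 [1.375 1.5  ] 0.78 
fit [ 0.554  -0.0385  0.112 ] delta mm [ 2.4 -3.8 16. ] res 0.34
t 5.85 tool x,y axes in frame [ 1. -0. -0.] [-0. -1.  0.]
tcp frame mm [-74.3  62.2  38.6] tip z 30.6 F [1.13 0.07 0.32] w 0.003
turn z deg to align 0.02 q6 1.4654919793232468
```

```bash
sed -i 's/^F=.*/F=np.array([.554,-.0385]); Y=.112; RF=R.from_euler("z",Y)/' g.py; python3 -c "
import g; g.rep([(-80,60,38),(-80,-114,38)])"
```

```text
t 5.85 tool x,y axes in frame [ 1.    -0.016 -0.   ] [-0.016 -1.     0.   ]
tcp frame mm [-75.2  67.4  38.6] tip z 30.6 F [1.13 0.07 0.32] w 0.003
(-80, 60, 38) tool shift cm [-0.46  0.75  0.06]
(-80, -114, 38) tool shift cm [-0.18 18.15  0.07]
turn z deg to align 0.94 q6 1.4654919793232468
```

>>> move_arm(series=[0, -0.45, 0.6, 0, 0, 0, -0.9, 0, 0, 0.5, 0, 0, 0, 0, 0, 0, 0.5, 0, 0, 0, 0, 0, 0, 0.5, 0, 0, 0, 0, 0, 0, 0.5, 0, 0, 0, 0])

```text
time: 6.48
tool_pos: [0.4687, -0.0066, 0.0384]
tcp_rot: [3.137, 0.174, -0.002]
wrist_force: [0.2, 1.4, -0.5]
width: -0.003
grip_force: 0.3
```

```bash
python3 -c "
import g; g.rep([(-80,-114,38)])"
```

```text
t 6.475 tool x,y axes in frame [ 1.    -0.001 -0.001] [-0.001 -1.     0.   ]
tcp frame mm [-81.2  41.3  38.4] tip z 30.4 F [ 0.18  1.42 -0.45] w -0.003
(-80, -114, 38) tool shift cm [ 0.13 15.53  0.04]
turn z deg to align 0.06 q6 1.393078737515723
```

>>> move_arm(series=[0, 0, 0.6, 0, 0, 0, 0, 0, 0, 0.6, 0, 0, 0, 0, 0, 0.1, 0.5, 0, 0, 0, 0, 0, 0, 0.5, 0, 0, 0, 0, 0, 0, 0.5, 0, 0, 0, 0])

```text
time: 7.1
tool_pos: [0.4725, -0.0333, 0.0382]
tcp_rot: [3.137, 0.175, -0.003]
wrist_force: [0.7, -0.1, -0.2]
width: 0.002
grip_force: 0.0
```

```bash
python3 -c "
import g; g.rep([(-80,-114,38)])"
```

```text
t 7.1 tool x,y axes in frame [ 1.    -0.001 -0.002] [-0.001 -1.     0.   ]
tcp frame mm [-80.4  14.3  38.2] tip z 30.2 F [ 0.72 -0.14 -0.15] w 0.002
(-80, -114, 38) tool shift cm [ 0.05 12.83  0.02]
turn z deg to align 0.05 q6 1.3375173216495833
```

>>> move_arm(series=[0, 0.05, 0.5, 0, 0, 0, 0, 0, 0, 0.5, 0, 0, 0, 0, 0, 0, 0.5, 0, 0, 0, 0, 0, 0, 0.5, 0, 0, 0, 0, 0, 0, 0.5, 0, 0, 0, 0])

```text
time: 7.72
tool_pos: [0.476, -0.0581, 0.0383]
tcp_rot: [3.136, 0.175, -0.002]
wrist_force: [0.2, 1.3, 0.9]
width: 0.001
grip_force: 0.5
```

Run:
```python
from g import *
rep([(-80,-114,38)])
snap('side','s6.png',(190,140,335,270),4.4)
from refit import refit
refit('s6.png',['n3','r1','r2','f1','f2','FR'])
```

```text
t 7.725 tool x,y axes in frame [ 1.    -0.001 -0.001] [-0.001 -1.     0.   ]
tcp frame mm [-79.7 -10.7  38.3] tip z 30.3 F [0.17 1.34 0.87] w 0.001
(-80, -114, 38) tool shift cm [-0.03 10.33  0.04]
turn z deg to align 0.04 q6 1.2870850595539092
[1.875 1.375] 0.83 [2.25  0.875] 0.96 [2.125 0.875] 0.98 [1.125 0.375] 0.99 [0.75 0.5 ] 0.98 [1.875 0.25 ] 1.0 
fit [ 0.5541 -0.0385  0.1114] delta mm [ 2.5 -3.8 15.4] res 0.22
```

View pics/s6.png

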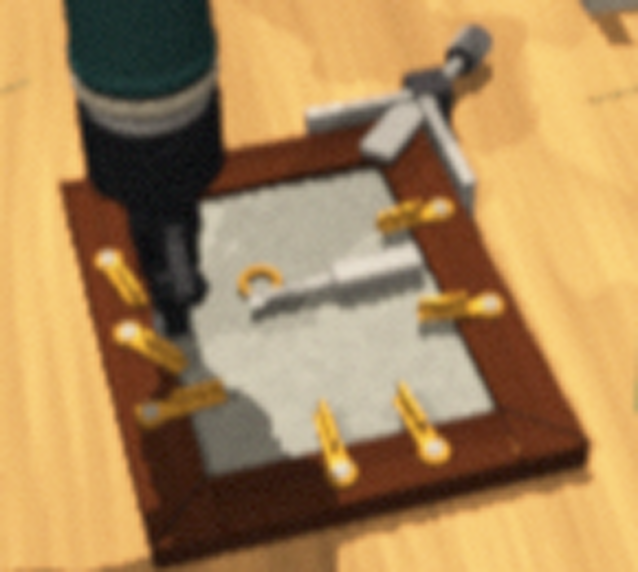

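near_1 now runs from crop (108,259) to about (139,302), and near_2 is part-way round at (127,331) to (180,370). The frame has stayed put since the correction.

```bash
cat >> h.py <<'E'
def ang(c0,c1,o,s,F,Y,z=.026,n='side'):
    a,b=[RF.apply(ray(n,(c[0]/s+o[0]-.5,c[1]/s+o[1]-.5),z)-[*F,0])*1e3 for RF in [R.from_euler('z',-Y)] for c in(c0,c1)]
    d=b-a; print(a.round(1),b.round(1),'near-ang',np.arctan2(-d[1],d[0]).round(2),'right-ang',np.arctan2(d[0],d[1]).round(2),'len',np.hypot(*d[:2]).round(1))
E
python3 -c "
from h import *
for p in (((108,259),(138,302)),((127,331),(181,369))): ang(*p,(190,140),4.4,(.554,-.0385),.112)"
```

```text
[-106.1   66.    26. ] [-95.4  23.6  26. ] near-ang 1.32 right-ang 2.9 len 43.8
[-106.3    1.6   26. ] [-82.  -37.3  26. ] near-ang 1.01 right-ang 2.58 len 45.8
```

>>> move_arm(series=[0, 0, 0.5, 0, 0, 0, 0, 0, 0, 0.5, 0, 0, 0, 0, 0, 0, 0.5, 0, 0, 0, 0, 0, 0, 0.5, 0, 0, 0, 0, 0, 0, 0.5, 0, 0, 0, 0])

```text
time: 8.4
tool_pos: [0.4786, -0.083, 0.0383]
tcp_rot: [3.137, 0.174, -0.003]
wrist_force: [1.0, -0.0, 0.1]
width: -0.0
grip_force: 0.2
```

>>> move_arm(series=[0, 0, 0.5, 0, 0, 0, 0, 0, 0, 0.5, 0, 0, 0, 0, 0, 0, 0.5, 0, 0, 0, 0, 0, 0, 0.5, 0, 0, 0, 0, 0, 0, 0.5, 0, 0, 0, 0])

```text
time: 9.02
tool_pos: [0.4814, -0.1075, 0.0383]
tcp_rot: [-3.136, -0.174, 0.003]
wrist_force: [-0.2, 1.6, 0.8]
width: 0.004
grip_force: 0.8
```

```bash
python3 -c "
import g; g.rep([(-80,-114,38)])"
```

```text
t 9.025 tool x,y axes in frame [ 1.    -0.001 -0.002] [-0.001 -1.    -0.001]
tcp frame mm [-79.9 -60.4  38.3] tip z 30.3 F [-0.16  1.65  0.75] w 0.004
(-80, -114, 38) tool shift cm [-0.01  5.36  0.02]
turn z deg to align 0.07 q6 1.1900560544245102
```

>>> move_arm(series=[0, 0, 0.5, 0, 0, 0, 0, 0, 0, 0.5, 0, 0, 0, 0, 0, 0, 0.5, 0, 0, 0, 0, 0, 0, 0.5, 0, 0, 0, 0, 0, 0, 0.5, 0, 0, 0, 0])

```text
time: 9.65
tool_pos: [0.4843, -0.1327, 0.0384]
tcp_rot: [3.136, 0.175, -0.002]
wrist_force: [0.5, 0.5, -0.3]
width: -0.003
grip_force: 0.3
```

>>> move_arm(series=[0, 0, 0.6, 0, 0, 0, 0, 0, 0, 0.6, 0, 0, 0, 0, 0, 0, 0.6, 0, 0, 0, 0, 0, 0, 0.6, 0, 0, 0, 0, 0, 0, 0.4, 0, 0, 0, 0])

```text
time: 10.28
tool_pos: [0.4872, -0.1606, 0.0383]
tcp_rot: [3.137, 0.174, -0.003]
wrist_force: [0.0, 0.3, -0.4]
width: -0.003
grip_force: 0.0
```

Run:
```python
from g import *
rep([(-80,-111,38),(84,-111,38)])
snap('side','s7.png',(190,140,335,270),4.4)
from refit import refit
refit('s7.png',['r1','r2','f1','f2','FR'])
```

```text
t 10.275 tool x,y axes in frame [ 1.    -0.001 -0.002] [-0.001 -1.     0.   ]
tcp frame mm [ -80.  -113.8   38.3] tip z 30.3 F [ 0.02  0.25 -0.4 ] w -0.003
(-80, -111, 38) tool shift cm [-0.   -0.28  0.03]
(84, -111, 38) tool shift cm [16.4 -0.3 -0. ]
turn z deg to align 0.06 q6 1.094395480600697
[2.    0.875] 0.99 [2.125 0.875] 0.98 [1.125 0.375] 0.99 [0.75  0.375] 0.98 [1.875 0.25 ] 1.0 
fit [ 0.554  -0.0383  0.1102] delta mm [ 2.4 -3.6 14.2] res 0.2
```

View pics/s7.png

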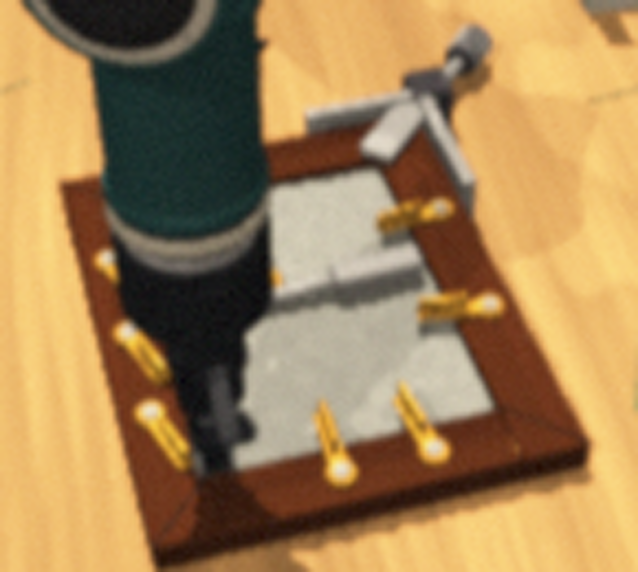

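near_1, near_2 and near_3 now lie along the rail: (105,260), (127,331)→(163,383) and (150,411)→(188,466). I'll start up the right rail, then turn the hand 90° so the known pad width faces across that rail.

>>> move_arm(series=[0, 0.6, -0.1, 0, 0, 0, 0, 0, 0.6, -0.1, 0, 0, 0, 0, 0, 0.6, -0.1, 0, 0, 0, 0, 0, 0.4, 0, 0, 0, 0, 0, 0, 0, 0, 0, 0, -10])

```text
invalid input at $.series: expected a multiple of 7 numbers
```

>>> move_arm(series=[0, 0, 0, 0, 0, 0, -10, 0, 0, 0, 0, 0, 0, -10, 0, 0, 0, 0, 0, 0, -10, 0, 0, 0, 0, 0, 0, -10, 0, 0, 0, 0, 0, 0, -10])

```text
time: 10.95
tool_pos: [0.4871, -0.16, 0.0382]
tcp_rot: [-2.764, -1.492, 0.003]
wrist_force: [0.1, 0.6, -0.6]
width: 0.001
grip_force: 0.0
```

>>> move_arm(series=[0, 0, 0, 0, 0, 0, -10, 0, 0, 0, 0, 0, 0, -10, 0, 0, 0, 0, 0, 0, -10, 0, 0, 0, 0, 0, 0, 0])

```text
time: 11.45
tool_pos: [0.4871, -0.16, 0.0382]
tcp_rot: [-2.292, -2.147, 0.002]
wrist_force: [-0.3, -0.2, -0.5]
width: 0.0
grip_force: 0.0
```

```bash
sed -i 's/Y=.112/Y=.111/' g.py; python3 -c "
import g; g.rep([(-58,-110,38),(84,-110,38)])"
```

```text
t 11.45 tool x,y axes in frame [ 0.175  0.985 -0.   ] [ 0.985 -0.175 -0.002]
tcp frame mm [ -79.9 -113.4   38.2] tip z 30.2 F [-0.26 -0.25 -0.53] w 0.0
(-58, -110, 38) tool shift cm [0.72 2.1  0.02]
(84, -110, 38) tool shift cm [ 3.210e+00  1.608e+01 -1.000e-02]
turn z deg to align -79.91 q6 -0.2995279828526855
```

The first call was refused because I miscounted its numbers, so the turn happened at the corner without any contact force. I'll finish the turn and carry on.

>>> move_arm(series=[0, 0, 0, 0, 0, 0, -10.1, 0, 0.1, 0.6, 0, 0, 0, 0, 0, 0.1, 0.6, 0, 0, 0, 0, 0, 0.1, 0.6, 0, 0, 0, 0, 0, 0.04, 0.5, 0, 0, 0, 0])

```text
time: 12.08
tool_pos: [0.5103, -0.1539, 0.0383]
tcp_rot: [-2.093, -2.342, 0.002]
wrist_force: [0.6, -0.6, 0.2]
width: -0.0
grip_force: 0.0
```

```bash
python3 -c "
import g; g.rep([(-40,-110,38),(84,-110,38)])"
```

```text
t 12.075 tool x,y axes in frame [-0.001  1.    -0.   ] [ 1.     0.001 -0.002]
tcp frame mm [ -56.2 -109.9   38.3] tip z 30.3 F [ 0.57 -0.56  0.16] w -0.0
(-40, -110, 38) tool shift cm [-0.02  1.62  0.02]
(84, -110, 38) tool shift cm [-0.03 14.02  0.  ]
turn z deg to align 89.94 q6 -0.45058838877984503
```

>>> move_arm(series=[0, 0, 0.6, 0, 0, 0, 0, 0, 0, 0.6, 0, 0, 0, 0, 0, 0, 0.5, 0, 0, 0, 0, 0, 0, 0.5, 0, 0, 0, 0, 0, 0, 0.5, 0, 0, 0, 0])

```text
time: 12.7
tool_pos: [0.5368, -0.151, 0.0382]
tcp_rot: [-2.092, -2.342, 0.002]
wrist_force: [-0.4, -0.2, 0.1]
width: 0.0
grip_force: 0.0
```

>>> move_arm(series=[0, 0, 0.5, 0, 0, 0, 0, 0, 0, 0.5, 0, 0, 0, 0, 0, 0, 0.5, 0, 0, 0, 0, 0, 0, 0.5, 0, 0, 0, 0, 0, 0, 0.4, 0, 0, 0, 0])

```text
time: 13.32
tool_pos: [0.5605, -0.1482, 0.038]
tcp_rot: [-2.092, -2.342, 0.002]
wrist_force: [-1.1, 0.6, 1.1]
width: -0.001
grip_force: 0.5
```

```bash
python3 -c "
import g; g.rep([(84,-110,38)])"
```

```text
t 13.325 tool x,y axes in frame [-0.002  1.     0.   ] [ 1.     0.002 -0.002]
tcp frame mm [  -5.7 -109.7   38. ] tip z 30.0 F [-1.06  0.57  1.05] w -0.001
(84, -110, 38) tool shift cm [-0.05  8.97 -0.02]
turn z deg to align 89.89 q6 -0.413461588158689
```

>>> move_arm(series=[0, 0, 0.5, 0, 0, 0, 0, 0, 0, 0.5, 0, 0, 0, 0, 0, 0, 0.5, 0, 0, 0, 0, 0, 0, 0.4, 0, 0, 0, 0, 0, 0, 0.4, 0, 0, 0, 0])

```text
time: 13.95
tool_pos: [0.5836, -0.1457, 0.0382]
tcp_rot: [-2.092, -2.343, 0.002]
wrist_force: [-0.8, 0.4, -0.1]
width: -0.001
grip_force: 0.2
```

Run:
```python
from g import *
rep([(84,-110,38)])
snap('side','s8.png',(190,140,335,270),4.4)
from refit import refit
refit('s8.png',['f1','f2','FR'])
```

```text
t 13.95 tool x,y axes in frame [-0.002  1.    -0.   ] [ 1.     0.002 -0.002]
tcp frame mm [  17.6 -109.9   38.2] tip z 30.2 F [-0.77  0.38 -0.13] w -0.001
(84, -110, 38) tool shift cm [-0.03  6.64  0.01]
turn z deg to align 89.89 q6 -0.3981076538129227
[3.75 6.  ] 0.46 [-0.25 -2.25] 0.65 [1.875 0.25 ] 1.0 
fit [ 0.5525 -0.0399  0.1213] delta mm [ 0.9 -5.2 25.3] res 5.43
```

View pics/s8.png

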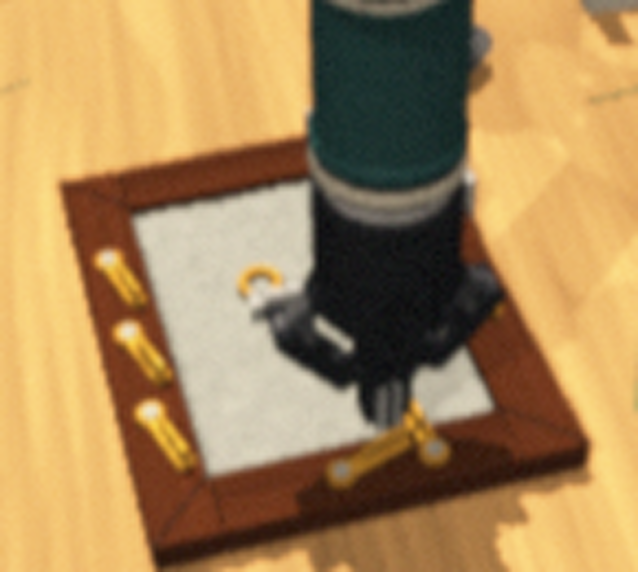

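All three near buttons are clear of the board. right_1 is almost round, running from (342,472) to (412,432), and the far-right corner hasn't moved. I'll continue through right_2.

>>> move_arm(series=[0, 0, 0.4, 0, 0, 0, 0, 0, 0, 0.4, 0, 0, 0, 0, 0, 0, 0.4, 0, 0, 0, 0, 0, 0, 0.4, 0, 0, 0, 0, 0, 0, 0.4, 0, 0, 0, 0])

```text
time: 14.62
tool_pos: [0.6031, -0.1436, 0.038]
tcp_rot: [-2.091, -2.342, 0.003]
wrist_force: [-1.9, -1.1, 0.3]
width: -0.001
grip_force: 0.7
```

>>> move_arm(series=[0, 0, 0.4, 0, 0, 0, 0, 0, 0, 0.4, 0, 0, 0, 0, 0, 0, 0.4, 0, 0, 0, 0, 0, 0, 0.4, 0, 0, 0, 0, 0, 0, 0.4, 0, 0, 0, 0])

```text
time: 15.25
tool_pos: [0.6235, -0.1412, 0.0381]
tcp_rot: [-2.092, -2.343, 0.002]
wrist_force: [-1.1, 0.1, -0.1]
width: -0.002
grip_force: 0.3
```

```bash
python3 -c "
import g; g.rep([(84,-110,38)])"
```

```text
t 15.25 tool x,y axes in frame [-0.002  1.    -0.   ] [ 1.     0.002 -0.001]
tcp frame mm [  57.7 -109.8   38.1] tip z 30.1 F [-1.15  0.11 -0.07] w -0.002
(84, -110, 38) tool shift cm [-0.03  2.63  0.01]
turn z deg to align 89.89 q6 -0.3738639607906648
```

>>> move_arm(series=[0, 0, 0.5, 0, 0, 0, 0, 0, 0, 0.5, 0, 0, 0, 0, 0, 0, 0.5, 0, 0, 0, 0, 0, 0, 0.5, 0, 0, 0, 0, 0, 0, 0.5, 0, 0, 0, 0])

```text
time: 15.88
tool_pos: [0.6483, -0.1384, 0.0381]
tcp_rot: [-2.092, -2.343, 0.002]
wrist_force: [0.1, -0.0, 0.1]
width: 0.003
grip_force: 0.1
```

>>> move_arm(series=[0, 0, 0.2, 0, 0, 0, 0, 0, 0, 0, 0, 0, 0, 0, 0, 0, 0, -2, 0, 0, 0, 0, 0, 0, -6, 0, 0, 0, 0, 0, 0, -6, 0, 0, 0])

```text
time: 16.5
tool_pos: [0.6497, -0.1382, 0.1804]
tcp_rot: [-2.092, -2.342, 0.002]
wrist_force: [1.3, -0.4, -0.4]
width: 0.0
grip_force: 0.0
```

>>> move_arm(series=[0, -6, -1, 0, 0, 0, 0, 0, -6, -1, 0, 0, 0, 0, 0, -6, -1, 0, 0, 0, 0, 0, -6, -1, 0, 0, 0, 0, 0, 0, 0, 0, 0, 0, 0])

```text
time: 17.12
tool_pos: [0.6363, -0.3865, 0.1798]
tcp_rot: [2.098, 2.336, -0.003]
wrist_force: [0.9, 0.7, -1.6]
width: 0.001
grip_force: 0.0
```

Run:
```python
from g import *
rep()
snap('top','t9.png',(200,140,335,250),5.5)
```

```text
t 17.125 tool x,y axes in frame [ 0.003  1.    -0.003] [ 1.    -0.003 -0.   ]
tcp frame mm [  43.3 -355.   179.8] tip z 171.8 F [ 0.87  0.71 -1.64] w 0.001
turn z deg to align -89.8 q6 -0.6847376185205333
```

View pics/t9.png

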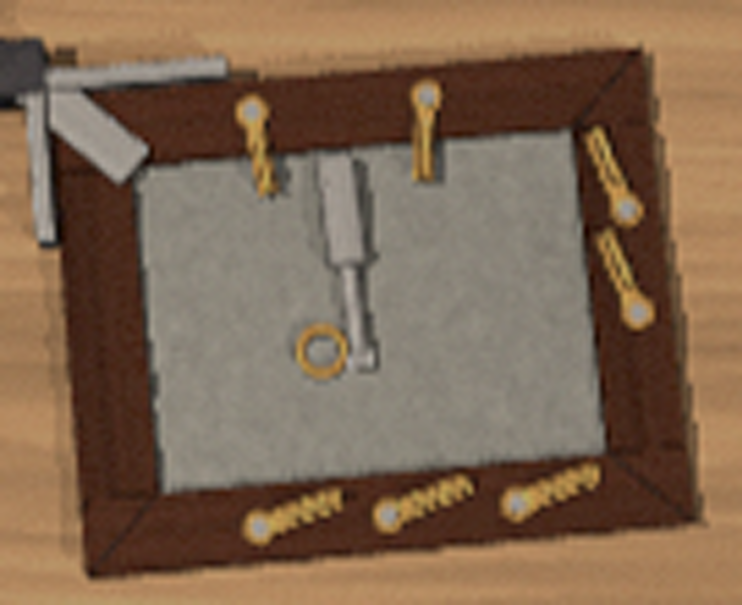

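All five brushed buttons lie on their rails at about 1.26–1.30 rad, clear of the board. The two far buttons (251,112) and (426,96) still hold it, and the ring and driver are undisturbed. I'm handing in.

```bash
python3 -c "
from workcell import *; print(finish_job())"
```

```text
the job is handed in; nothing more can be done
None
```

I handed the job in with all five turn buttons brushed clear of the board in order and the two far ones still holding it, but the frame got pushed about 4 mm and turned just under 1° when a fingertip caught on the first button, and I backed off about 8 mm along the rail there, staying low, to free it.

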